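# Check the portion scale and put its pan on

## Robot

A 6-joint arm with a two-finger parallel gripper is mounted at the origin on the work surface. World frame = base frame: x ahead of the robot, y to its left, z up, the work surface at z = 0. Lengths are in mm, angles in rad, forces in N, time in s.
With the tool pointing down it reaches from about 275 to 1000 mm from the base axis. Payload 8.4 kg.
Tool frame: the origin (TCP) lies midway between the tips of the shut fingers; the grasp point (between the pads) lies 19 mm behind it; z points along the fingers, y is the line along which they close (so a half turn about z gives the same grasp; the last joint's range is limited). The gripper opens to 85 mm and grips with 20 to 120 N. Pads are 22 mm wide; open, the fingers measure 114 mm over their backs; the gripper's body (76 mm by 85 mm) begins 54 mm behind the grasp point. The pads swing forward as they close: fully open they stand 13 mm farther back than shut.
Start: joints at [1.149, 0.353, 1.633, -0, 1.155, -0.002], TCP at [254.735, 570.735, 231.281] pointing down, gripper open.
Joint ranges: [-2.63, 2.63], [-0.92, 2.1], [0.06, 2.66], [-1.3, 4.44], [0, 2.69], [-3.02, 3.02]. Speed limits (rad/s): [2.22, 2.22, 2.79, 3.14, 3.14, 3.14].

## Interface

Orientations are given as [roll, pitch, yaw] about the fixed x, y, z axes, in that order (R = Rz(yaw) Ry(pitch) Rx(roll)).
In Python, from rig import monitor, imaging, r gives the robot as it stands.
- The arm moves only by the tool drive_tool, never from a script. Its argument "plan" is a list of rows, each an object of numbers: "x", "y", "z": the shift along the tool's x, y, z in units of 50 mm (1.0 is 50 mm); "ax", "ay", "az": the turn, a rotation vector about the tool's x, y, z in units of 6 degrees (1.0 is 6 degrees); "hand": the finger opening in mm, from 0 to 85.4. In form: [{"x": .., "y": .., "z": .., "ax": .., "ay": .., "az": .., "hand": ..}, ...]. A call has 1 to 8 rows; each row is the pose to reach, as a shift and turn from the pose commanded when the call began, along the tool's axes at that moment; what a row does not reach only later rows make up. A row lasts 1/10 s, in which the tool goes at most 50 mm and 8.59 degrees, less where a joint would pass 70% of its speed; a pose out of reach is approached as far as the arm can. A call with a gripper value outside its range is refused whole. The fingers move at their own pace and stop on an object; "grip_force" is the grip in N (left out, the last holds). Time passes only in rows, so rows that repeat a pose let the fingers close. It gives the time, the measured TCP pose, the force, the opening and the grip force at its end, in the units of the state.
- monitor.sense(): the state, without advancing time (a new reading comes with each control period).
- imaging.grab_frame(name): name is "side" or "top"; returns the picture (480x640x3 uint8, red, green, blue); there is no depth.
- imaging.camera_info(name): a dict with "mtx" (3x3 intrinsics, pixels), "R" (3x3) and "t" (3): a world point X has camera coordinates R X + t. Camera axes: x right, y down, z forward; pixel columns grow to the right and rows downward; lengths in mm; the calibration is good to about 2 mm. A picture is of the moment at which its call begins. camera_info takes no time and is no camera call.
- r.sign_off(): hands the job in; it is judged then, once.
The state is a dict: "clock": time; "qpos": joint angles; "qvel": joint speeds; "joint_efforts": joint torques, N m; "eef_pos": TCP position; "tcp_rot": TCP orientation; "contact_force": force on the tool from outside, world axes, zero at the start; "wrist_torque": the same for the moment, N m; "opening": opening from 0.0 (shut) to 1.0 (fully open); "grasp_force": force on a finger pad.
Only numpy, scipy, OpenCV 4.12 (cv2) and the standard library are available. Lean on these libraries where they do the work, as an engineer would, in place of code of your own. Each camera call takes 0.05 s, during which the arm holds its last target. There are 200 camera calls.

## Task

Check the portion scale's spring while its platform is still empty: draw the red handle out until the pointer stands level with the orange tag, not beyond it, hold it there for about two seconds, then ease it back by hand until it is fully home. Then set the pink weighing pan on the platform so that both pegs go into its foot and it sits flat, and let go. Do not shift the orange tag, and leave the other things on the counter where they stand.

Things in the scene. Friction and masses are not known exactly. Their poses are not given: they have to be found in the camera images.
- scale: Portion scale, fixed: low white case 150 (own x) x 140 (y) x 60 mm high, grey platform on top; from its -x side runs an aluminium draw tray 190 long, 60 wide, 20 mm high (x -75 to -265 mm) with a white ruler strip (10 mm ticks) along its -y edge. Origin: centre of the case's underside, on the counter; z up; the slide draws out along the scale's -x.
- seat (a point): Centre of the platform's top face, 60 mm above the counter, axes as the scale. Two brass pegs, 10 mm thick and 12 mm high with bevelled tops, stand 45 mm to either side of it along its y axis.
- slide (a joint): How far the sprung slide is drawn out, in m: 0 fully home, 0.115 the end stop. The spring pulls it home with about 3.5 N at 0 and about 10 N at 0.1, and it flies back if let go.
- handle (a point): Grip point of the slide's red upright handle (moves with it): a block 18 mm (scale's x) x 30 mm (y), from 32 to 88 mm above the counter; the point is on its mid-axis at 68 mm. At home it is 130 mm from the scale's origin along -x, 46 mm clear of the case; a flat steel bar at 24 to 32 mm height joins it to the case. Grip it from above along either axis.
- pointer (a point): Tip of the slide's thin black pointer, which lies across the ruler strip in line with the handle's middle, 34 mm to the scale's -y side of the slide's axis and 28 mm above the counter.
- tag_mark (a point): The orange tag: a clip 10 mm wide (scale's x), 20 mm (y), 34 mm high, at the tray's -y edge. The point is the middle of its width, at its top, 34 mm to the -y side of the slide's axis; axes as the scale. Pointer level with it: same x in the scale's frame. It stands 50 to 100 mm out from the pointer's home and slides if pushed.
- pan: Pink weighing pan, loose, 0.4 kg: open, 130 (own x) x 150 (y) mm, 4 mm walls, rim at 64 mm, on a grey foot 90 x 120 x 14 mm. A rigid bail handle spans it along y at x = 0. Origin: centre of the foot's underside. Two 14 mm holes, 14 mm deep, in the foot at y = +45 and -45 mm, under the handle's line; fits either way round. Seated: origin on point seat, y along the scale's y.
- pan_grip (a point): Middle of the pan's handle bar, 105 mm above the pan's underside; the bar is 14 mm wide (pan's x), 14 mm high and 144 mm long (pan's y). Grip it from above across x.
- cup: Purple rice bowl, bystander, 100 mm across, 55 mm high; origin centre of its underside.
- squeeze: Sauce bottle with pointed red top, bystander, 72 mm thick, 160 mm high; origin centre of its underside.
- jar: Amber jar with blue cap, bystander, 72 mm thick, 115 mm high; origin centre of its underside.
- thermos: Black flask with steel cap, bystander, 74 mm thick, 235 mm high; origin centre of its underside.
- plates: Stack of pink and white plates, bystander, 160 mm across, 52 mm high; origin centre of its underside.
- tub: Clear tub with red caps in it, bystander, 130 x 160 x 65 mm; origin centre of its underside.
- spoon: Spoon, bystander, 190 mm long, lying along its own x.
Things that resemble listed ones, but are neither listed nor needed, are in the scene too. Leave any blue or green look-alike of the pan alone.

How it is judged:
By the outcome, as a careful person would: the job done as asked, in the order asked, and still so for the second after the job is handed in, with the robot touching nothing.
It also fails if it takes over 72 s, if anything falls off the work surface, if the arm or the gripper's body presses on something with over 40 N, if the wrist force passes 120 N, or if a joint passes its speed limit or range.

## Working session

There is one attempt and no reset: what is moved stays moved. The work goes in short steps, Python scripts to look and compute and a tool call to move; the robot and the scene stay as the last step left them, time stands still between calls to the robot, and variables do not carry over. Pictures are saved under pics/ and viewed, at most 10 in all, crops included, and the job is handed in when it is done.

Besides the shell and the picture viewer there is one more tool, called after ">>>" as name(argument=value, ...), one argument or row to a line, values as JSON. drive_tool: Moves the arm, as the interface text tells. Its arguments: {"type":"object","properties":{"plan":{"type":"array","items":{"type":"object","properties":{"x":{"type":"number"},"y":{"type":"number"},"z":{"type":"number"},"ax":{"type":"number"},"ay":{"type":"number"},"az":{"type":"number"},"hand":{"type":"number"}}}},"grip_force":{"type":"number"}},"required":["plan"]}

```bash
mkdir -p pics
python3 - <<'E'
from rig import monitor, imaging, r
import cv2
for n in("side","top"):
    im=imaging.grab_frame(n); cv2.imwrite(f"pics/{n}0.png",im[:,:,::-1]); c=imaging.camera_info(n); print(n,c)
print(monitor.sense())
E
```

```text
side {'mtx': array([[454.14566386,   0.        , 319.22888056],
       [  0.        , 454.14566386, 241.73856579],
       [  0.        ,   0.        ,   1.        ]]), 'R': array([[ 0.82622717, -0.56322277,  0.01134821],
       [-0.290976  , -0.44392723, -0.84750315],
       [ 0.48237085,  0.69692807, -0.53066905]]), 't': array([-501.23633899,  196.39825791, 1321.18927409])}
top {'mtx': array([[558.44569372,   0.        , 320.75641407],
       [  0.        , 558.44569372, 238.45428969],
       [  0.        ,   0.        ,   1.        ]]), 'R': array([[ 0.02320045, -0.99971882, -0.00490197],
       [-0.9966907 , -0.02274752, -0.07803968],
       [ 0.07790623,  0.0066963 , -0.9969382 ]]), 't': array([ -72.76786906,  565.39623502, 1848.28197193])}
{'clock': 0.1, 'qpos': array([ 1.14857309e+00,  3.53589702e-01,  1.63405596e+00, -1.13911671e-05,
        1.15517600e+00, -2.36202771e-03]), 'qvel': array([-0.00112739, -0.00170753, -0.00126408,  0.00070639, -0.00023857,
       -0.00093777]), 'joint_efforts': array([ 4.73302907e-05, -6.06359982e+01, -3.42820430e+01, -9.21755856e-06,
        3.99818702e-03,  6.76840642e-06]), 'eef_pos': array([254.58151915, 570.34320218, 230.63161974]), 'tcp_rot': array([-3.14036363e+00,  7.51276365e-06,  2.72173605e+00]), 'contact_force': array([-0.31080359, -1.02110986,  0.18104636]), 'wrist_torque': array([-0.00839197, -0.0369595 , -0.01633269]), 'grasp_force': 0.0, 'opening': 1.0009931863101098}
```

View pics/side0.png

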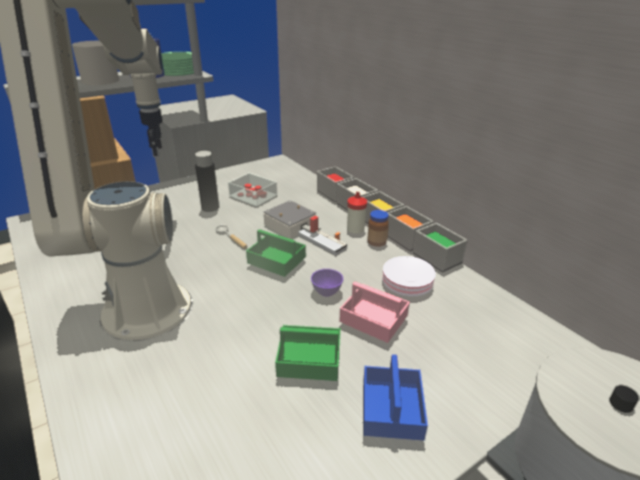

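View pics/top0.png

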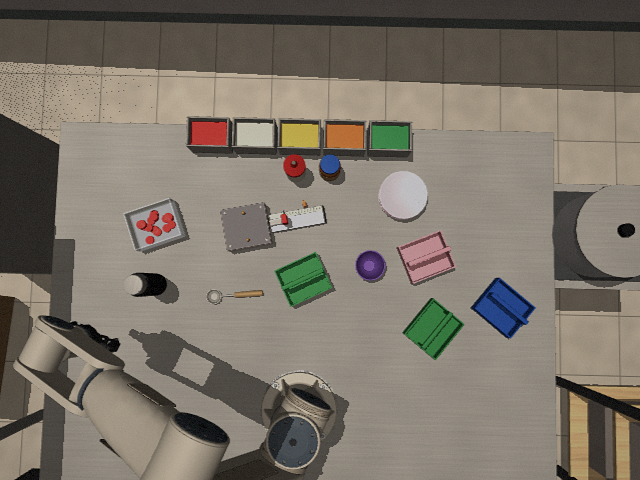

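Pan candidates in the top picture: pink (426,258), green (304,279), green (433,328), blue (503,307), plus pink plates (403,195). I choose the pink one at (426,258). Red handle candidates: (284,219) on the tray, the bottle top (294,165) and the red caps (152,225). I choose (284,219). The orange tag is at about (305,204), not the orange bin (345,135).

Run:
```python
import cv2,numpy as np
a=cv2.imread("pics/top0.png"); b=cv2.imread("pics/side0.png")
A=cv2.resize(a[190:260,212:340],None,fx=6,fy=6,interpolation=2)[:, :768]
cv2.imwrite("pics/c1.png",A)
p=cv2.resize(a[222:292,388:464],None,fx=5,fy=5,interpolation=2); q=cv2.resize(b[195:270,255:360],None,fx=4,fy=4,interpolation=2)
C=np.zeros((360,800,3),np.uint8);C[:350,:380]=p;C[:300,380:800]=q
cv2.imwrite("pics/c2.png",C)
```

```text
(no output)
```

View pics/c1.png

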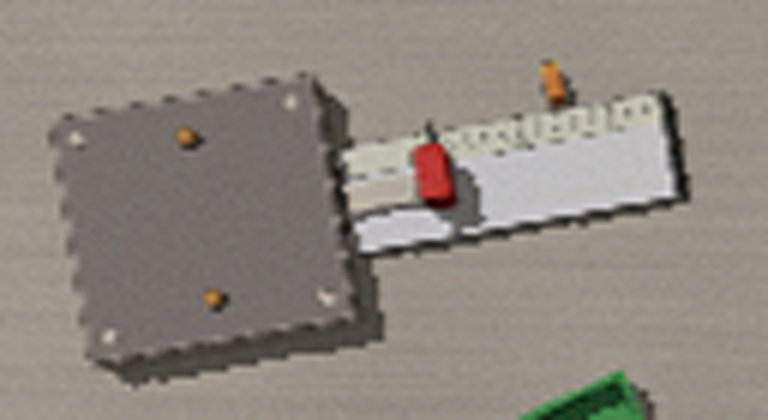

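View pics/c2.png

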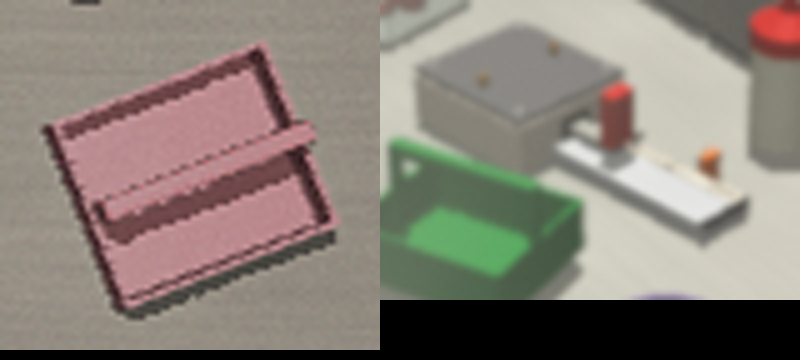

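The crops show the red handle at top px (284,219), home beside the case. The pegs are at (243,212) and (248,239), and the orange tag is at (304,203). The pink pan's bar runs from about (407,264) to (450,248), and the bowl, plates and green pans are clear of it.

```bash
cat > h.py <<'E'
import cv2,numpy as np
from scipy.optimize import least_squares
from scipy.spatial.transform import Rotation as Ro
from rig import monitor, imaging, r
cam={n:imaging.camera_info(n) for n in("side","top")}
def proj(n,P):
    c=cam[n]; q=(np.atleast_2d(P)@c["R"].T+c["t"])@c["mtx"].T; return q[:,:2]/q[:,2:]
def w(pose,P):
    x,y,a=pose; P=np.atleast_2d(P); c,s=np.cos(a),np.sin(a)
    return np.c_[x+c*P[:,0]-s*P[:,1], y+s*P[:,0]+c*P[:,1], P[:,2]]
def boxc(n,pose,lo,hi):   # centroid of a box's projected silhouette
    P=np.array([[a,b,c] for a in(lo[0],hi[0]) for b in(lo[1],hi[1]) for c in(lo[2],hi[2])],float)
    m=cv2.moments(cv2.convexHull(proj(n,w(pose,P)).astype(np.float32))); return np.array([m["m10"],m["m01"]])/m["m00"]
def blob(im,lo,hi,roi):   # hsv mask centroid, roi u0,v0,u1,v1
    u0,v0,u1,v1=roi; s=cv2.cvtColor(im,cv2.COLOR_BGR2HSV)[v0:v1,u0:u1]
    m=cv2.inRange(s,lo,hi); 
    k=m.astype(bool); v,u=np.nonzero(k); wt=s[v,u,1].astype(float)
    return np.array([(u*wt).sum()/wt.sum()+u0,(v*wt).sum()/wt.sum()+v0]),len(u)
HB=lambda d:([-139-d,-15,32],[-121-d,15,88])
TB=lambda d:([-135-d,-44,12],[-125-d,-24,34])
E
cat > fit.py <<'E'
from h import *
a=cv2.imread("pics/top0.png"); b=cv2.imread("pics/side0.png")
O=((5,110,90),(20,255,255))
ob={}
ob["p1t"]=blob(a,(8,110,60),(25,255,255),(238,207,248,217)); ob["p2t"]=blob(a,(8,110,60),(25,255,255),(243,234,253,244))
ob["ht"]=blob(a,(170,120,60),(180,255,255),(275,208,294,230)); 
ob["tt"]=blob(a,*O,(298,196,310,210))
ob["hs"]=blob(b,(165,120,50),(180,255,255),(308,212,322,235)); ob["hs2"]=blob(b,(0,120,50),(4,255,255),(308,212,322,235))
ob["ts"]=blob(b,*O,(330,229,345,245))
for k,v in ob.items(): print(k,v)
g=lambda k:ob[k][0]
# crop readings for pegs in side
sp=lambda x,y:np.array([(x-380+.5)/4-.5+255,(y+.5)/4-.5+195])
s1,s2=sp(553,48),sp(483,79)
def pegc(n,p,sy): return boxc(n,p,[-4.5,sy*45-4.5,60],[4.5,sy*45+4.5,72])
def res(p):
    q=p[:3]; return np.r_[pegc("top",q,-1)-g("p1t"),pegc("top",q,1)-g("p2t"),boxc("top",q,*HB(0))-g("ht"),boxc("side",q,*HB(0))-HS,
      boxc("top",q,*TB(p[3]))-g("tt"),boxc("side",q,*TB(p[3]))-g("ts"),pegc("side",q,-1)-s1,pegc("side",q,1)-s2]
n1,n2=ob["hs"][1],ob["hs2"][1]; HS=(g("hs")*n1+(g("hs2")*n2 if n2 else 0))/(n1+n2)
f=least_squares(res,[520,130,1.75,75],x_scale=[10,10,.1,10]); print("scale",f.x,"\n",f.fun.reshape(-1,2).round(2))
cp=lambda x,y:[(x+.5)/5-.5+388,(y+.5)/5-.5+222]
obs=np.array([cp(*q) for q in[(45,128),(262,45),(337,232),(122,305),(97,206),(313,133)]])
M=np.array([[65,75,64],[65,-75,64],[-65,-75,64],[-65,75,64],[0,72,112],[0,-72,112]],float)
f2=least_squares(lambda p:(proj("top",w(p,M))-obs).ravel(),[450,-190,.3],x_scale=[10,10,.1]); print("pan",f2.x,"\n",f2.fun.reshape(-1,2).round(2))
print("side check pan bar ends",proj("side",w(f2.x,M[4:])))
E
python3 fit.py
```

```text
p1t (array([243.02105263, 212.50210526]), 6)
p2t (array([247.0711575 , 239.30740038]), 7)
ht (array([287., 221.]), 1)
tt (array([303.74934726, 203.18015666]), 19)
hs (array([nan, nan]), 0)
hs2 (array([313.64285714, 218.09774436]), 22)
ts (array([336.85340022, 234.70735786]), 13)h.py:18: RuntimeWarning: invalid value encountered in scalar divide
  return np.array([(u*wt).sum()/wt.sum()+u0,(v*wt).sum()/wt.sum()+v0]),len(u)
Traceback (most recent call last):
  File "fit.py", line 20, in <module>
    f=least_squares(res,[520,130,1.75,75],x_scale=[10,10,.1,10]); print("scale",f.x,"\n",f.fun.reshape(-1,2).round(2))
ValueError: Residuals are not finite in the initial point.
```

```bash
python3 - <<'E'
s=open('h.py').read()
s=s.replace("s=cv2.cvtColor(im,cv2.COLOR_BGR2HSV)[v0:v1,u0:u1]","s=cv2.cvtColor(im,cv2.COLOR_BGR2HSV)[v0:v1,u0:u1].copy(); s[...,0]=(s[...,0].astype(int)+20)%180").replace("wt=s[v,u,1].astype(float)","wt=np.ones(len(u))")
open('h.py','w').write(s)
s=open('fit.py').read()
s=s.replace('O=((5,110,90)','O=((25,110,90)').replace('(20,255,255))\n','(40,255,255))\n').replace('(8,110,60),(25,255,255)','(27,100,60),(45,255,255)').replace('(170,120,60),(180,255,255)','(8,110,40),(25,255,255)')
s=s.replace('blob(b,(165,120,50),(180,255,255),(308,212,322,235)); ob["hs2"]=blob(b,(0,120,50),(4,255,255),(308,212,322,235))','blob(b,(8,100,25),(25,255,255),(308,212,322,235))')
s=s.replace('n1,n2=ob["hs"][1],ob["hs2"][1]; HS=(g("hs")*n1+(g("hs2")*n2 if n2 else 0))/(n1+n2)','HS=g("hs")')
open('fit.py','w').write(s)
E
python3 fit.py
```

```text
p1t (array([242.75, 212.25]), 8)
p2t (array([247.        , 239.28571429]), 7)
ht (array([284.06779661, 218.93220339]), 59)
tt (array([303.68421053, 203.10526316]), 19)
hs (array([313.48235294, 222.72941176]), 85)
ts (array([336.84615385, 234.76923077]), 13)
scale [566.65920376 136.98998541   2.04281141  73.95324529] 
 [[11.99 11.54]
 [19.45  9.19]
 [12.44  0.13]
 [ 7.    5.96]
 [ 8.84 -1.27]
 [ 6.27  3.94]
 [-2.28  6.61]
 [ 2.15  9.3 ]]
pan [ 5.11616291e+02 -4.04255685e+02  3.75878738e-01] 
 [[ 0.69 -1.18]
 [ 0.15 -0.39]
 [-0.42 -0.49]
 [-0.48  0.88]
 [ 0.45  1.1 ]
 [-0.4   0.04]]
side check pan bar ends [[351.96365022 281.37372558]
 [399.17512453 300.41058851]]
```

```bash
sed -i 's/\[520,130,1.75,75\],/[615,168,1.74,75],diff_step=1e-3,/' fit.py; python3 fit.py | sed -n '/scale/,$p'
```

```text
scale [598.81658623 190.3470978    1.81311641  74.8703739 ] 
 [[-0.95  0.41]
 [ 0.48  0.04]
 [-0.62 -1.42]
 [ 1.25  0.59]
 [ 0.2   1.11]
 [-0.46  1.12]
 [-0.34 -0.4 ]
 [ 0.19  0.11]]
pan [ 5.11616291e+02 -4.04255685e+02  3.75878738e-01] 
 [[ 0.69 -1.18]
 [ 0.15 -0.39]
 [-0.42 -0.49]
 [-0.48  0.88]
 [ 0.45  1.1 ]
 [-0.4   0.04]]
side check pan bar ends [[351.96365022 281.37372558]
 [399.17512453 300.41058851]]
```

```bash
python3 - <<'E'
s=open('fit.py').read()
s=s.replace('*TB(p[3]))','*TBy(p[3],p[4]))').replace('def res(p):','''TBy=lambda d,y:([-135-d,y-10,12],[-125-d,y+10,34])
c1=lambda x,y:[(x+.5)/6-.5+212,(y+.5)/6-.5+190]
co=np.array([c1(*q) for q in[(52,122),(310,76),(353,316),(90,354),(660,93),(685,197)]])
def pts(p): return w(p[:3],np.array([[75*p[5],-70*p[5],60],[-75*p[5],-70*p[5],60],[-75*p[5],70*p[5],60],[75*p[5],70*p[5],60],[-265,-30,20],[-265,30,20]]))
def res(p):''').replace('pegc("side",q,1)-s2]','pegc("side",q,1)-s2,.7*(proj("top",pts(p))-co).ravel()]').replace('1.74,75]','1.74,75,-40,1]').replace('.1,10])','.1,10,10,.1])')
s+='''
a=f.x[2]
for k,P in(("handle",[-130,0,68]),("drawn",[-130-f.x[3],0,68]),("seat",[0,0,60])): print(k,w(f.x[:3],[P]))
'''
open('fit.py','w').write(s)
E
python3 fit.py | sed -n '/scale/,$p'
```

```text
scale [599.69959393 190.33614048   1.76683349  71.87961218 -46.79854083
   0.95400542] 
 [[-0.32  0.02]
 [-0.14 -0.1 ]
 [-0.26  0.1 ]
 [ 0.31  1.11]
 [-0.31 -0.07]
 [ 0.13  0.59]
 [ 0.24 -0.28]
 [ 0.02 -0.14]
 [-0.01 -0.11]
 [-0.15  0.05]
 [-0.5  -0.11]
 [ 0.06  0.71]
 [ 0.8  -0.17]
 [ 0.04 -0.08]]
pan [ 5.11616291e+02 -4.04255685e+02  3.75878738e-01] 
 [[ 0.69 -1.18]
 [ 0.15 -0.39]
 [-0.42 -0.49]
 [-0.48  0.88]
 [ 0.45  1.1 ]
 [-0.4   0.04]]
side check pan bar ends [[351.96365022 281.37372558]
 [399.17512453 300.41058851]]
handle [[625.02150517  62.82613769  68.        ]]
drawn [[639.02249871  -7.676705    68.        ]]
seat [[599.69959393 190.33614048  60.        ]]
```

```bash
cat > goal.py <<'E'
import sys,numpy as np
from scipy.spatial.transform import Rotation as Ro
from rig import monitor
s=monitor.sense(); p=s["eef_pos"]; R=Ro.from_euler("xyz",s["tcp_rot"])
print("clock",s["clock"],"p",p.round(1),"rpy",np.round(s["tcp_rot"],4),"F",np.round(s["contact_force"],1),"op",s["opening"]*85.4)
for a in sys.argv[1:]:
    x,y,z,yaw=map(float,a.split(","))
    T=Ro.from_euler("xyz",[np.pi,0,yaw]); print(a,"xyz",(R.inv().apply(np.array([x,y,z])-p)/50).round(3),"a",(np.degrees((R.inv()*T).as_rotvec())/6).round(3))
E
python3 goal.py 625,62.8,330,3.337
```

```text
clock 0.1 p [254.6 570.3 230.6] rpy [-3.1404  0.      2.7217] F [-0.3 -1.   0.2] op 85.48481811088338
625,62.8,330,3.337 xyz [-10.903  -6.252  -1.98 ] a [-1.100e-02 -4.000e-03 -5.875e+00]
```

>>> drive_tool(
  plan=[
    {"z": -1,"hand": 46},
    {"z": -2,"hand": 46},
    {"x": -10.9,"y": -6.25,"z": -2,"az": -5.88,"hand": 46},
    {"x": -10.9,"y": -6.25,"z": -2,"az": -5.88,"hand": 46},
    {"x": -10.9,"y": -6.25,"z": -2,"az": -5.88,"hand": 46},
    {"x": -10.9,"y": -6.25,"z": -2,"az": -5.88,"hand": 46},
    {"x": -10.9,"y": -6.25,"z": -2,"az": -5.88,"hand": 46},
    {"x": -10.9,"y": -6.25,"z": -2,"az": -5.88,"hand": 46},
  ],
)

```text
invalid input
```

```bash
python3 goal.py 625,62.8,250,3.337
```

```text
clock 0.1 p [254.6 570.3 230.6] rpy [-3.1404  0.      2.7217] F [-0.3 -1.   0.2] op 85.48481811088338
625,62.8,250,3.337 xyz [-10.903  -6.25   -0.38 ] a [-1.100e-02 -4.000e-03 -5.875e+00]
```

>>> drive_tool(
  plan=[
    {"x": 0,"y": 0,"z": -1,"ax": 0,"ay": 0,"az": 0,"hand": 46},
    {"x": 0,"y": 0,"z": -2,"ax": 0,"ay": 0,"az": 0,"hand": 46},
    {"x": -10.9,"y": -6.25,"z": -2,"ax": 0,"ay": 0,"az": -5.88,"hand": 46},
    {"x": -10.9,"y": -6.25,"z": -2,"ax": 0,"ay": 0,"az": -5.88,"hand": 46},
    {"x": -10.9,"y": -6.25,"z": -2,"ax": 0,"ay": 0,"az": -5.88,"hand": 46},
    {"x": -10.9,"y": -6.25,"z": -2,"ax": 0,"ay": 0,"az": -5.88,"hand": 46},
    {"x": -10.9,"y": -6.25,"z": -2,"ax": 0,"ay": 0,"az": -5.88,"hand": 46},
    {"x": -10.9,"y": -6.25,"z": -2,"ax": 0,"ay": 0,"az": -5.88,"hand": 46},
  ],
)

```text
clock: 0.9
eef_pos: [427.5, 333.4, 331.1]
tcp_rot: [-3.141, -0.0, -2.944]
contact_force: [1.1, -0.0, 0.4]
opening: 0.533
grasp_force: 0.0
```

```bash
python3 goal.py 625,62.8,250,3.337
```

```text
clock 0.9 p [427.5 333.4 331.1] rpy [-3.1415e+00 -2.0000e-04 -2.9436e+00] F [ 1.1 -0.   0.4] op 45.54989997617807
625,62.8,250,3.337 xyz [-2.808 -6.084  1.623] a [-0.001 -0.002  0.025]
```

>>> drive_tool(
  plan=[
    {"x": -2.8,"y": -6.1,"z": 1.6,"ax": 0,"ay": 0,"az": 0,"hand": 46},
    {"x": -2.8,"y": -6.1,"z": 1.6,"ax": 0,"ay": 0,"az": 0,"hand": 46},
    {"x": -2.8,"y": -6.1,"z": 1.6,"ax": 0,"ay": 0,"az": 0,"hand": 46},
    {"x": -2.8,"y": -6.1,"z": 1.6,"ax": 0,"ay": 0,"az": 0,"hand": 46},
    {"x": -2.8,"y": -6.1,"z": 1.6,"ax": 0,"ay": 0,"az": 0,"hand": 46},
    {"x": -2.8,"y": -6.1,"z": 1.6,"ax": 0,"ay": 0,"az": 0,"hand": 46},
    {"x": -2.8,"y": -6.1,"z": 1.6,"ax": 0,"ay": 0,"az": 0,"hand": 46},
    {"x": -2.8,"y": -6.1,"z": 1.6,"ax": 0,"ay": 0,"az": 0,"hand": 46},
  ],
)

```text
clock: 1.7
eef_pos: [625.1, 58.8, 249.0]
tcp_rot: [-3.14, -0.002, -2.949]
contact_force: [-0.7, 0.6, -0.2]
opening: 0.538
grasp_force: 0.0
```

>>> drive_tool(
  plan=[
    {"x": 0,"y": 0,"z": 0,"ax": 0,"ay": 0,"az": 0,"hand": 46},
    {"x": 0,"y": 0,"z": 0,"ax": 0,"ay": 0,"az": 0,"hand": 46},
  ],
)

```text
clock: 1.9
eef_pos: [623.1, 64.0, 251.3]
tcp_rot: [3.141, -0.0, -2.945]
contact_force: [-0.1, 0.4, -0.1]
opening: 0.54
grasp_force: 0.0
```

```bash
python3 goal.py 625,62.8,100,3.337 625,62.8,49,3.337
```

```text
clock 1.9 p [623.1  64.  251.3] rpy [ 3.1412e+00 -5.0000e-04 -2.9454e+00] F [-0.1  0.4 -0.1] op 46.086453257013915
625,62.8,100,3.337 xyz [-0.034 -0.032  3.026] a [ 0.004 -0.004  0.008]
625,62.8,49,3.337 xyz [-0.034 -0.032  4.046] a [ 0.004 -0.004  0.008]
```

>>> drive_tool(
  plan=[
    {"x": -0.03,"y": -0.03,"z": 1,"ax": 0,"ay": 0,"az": 0,"hand": 46},
    {"x": -0.03,"y": -0.03,"z": 2,"ax": 0,"ay": 0,"az": 0,"hand": 46},
    {"x": -0.03,"y": -0.03,"z": 2.8,"ax": 0,"ay": 0,"az": 0,"hand": 46},
    {"x": -0.03,"y": -0.03,"z": 3.4,"ax": 0,"ay": 0,"az": 0,"hand": 46},
    {"x": -0.03,"y": -0.03,"z": 3.8,"ax": 0,"ay": 0,"az": 0,"hand": 46},
    {"x": -0.03,"y": -0.03,"z": 4.0,"ax": 0,"ay": 0,"az": 0,"hand": 46},
    {"x": -0.03,"y": -0.03,"z": 4.03,"ax": 0,"ay": 0,"az": 0,"hand": 46},
    {"x": -0.03,"y": -0.03,"z": 4.03,"ax": 0,"ay": 0,"az": 0,"hand": 46},
  ],
)

```text
clock: 2.7
eef_pos: [625.8, 62.8, 50.8]
tcp_rot: [-3.142, 0.001, -2.945]
contact_force: [-0.2, -0.2, 0.5]
opening: 0.54
grasp_force: 0.0
```

>>> drive_tool(
  plan=[
    {"x": 0,"y": 0,"z": 0,"ax": 0,"ay": 0,"az": 0,"hand": 24},
    {"x": 0,"y": 0,"z": 0,"ax": 0,"ay": 0,"az": 0,"hand": 10},
    {"x": 0,"y": 0,"z": 0,"ax": 0,"ay": 0,"az": 0,"hand": 10},
    {"x": 0,"y": 0,"z": 0,"ax": 0,"ay": 0,"az": 0,"hand": 10},
    {"x": 0,"y": 0,"z": 0,"ax": 0,"ay": 0,"az": 0,"hand": 10},
    {"x": 0,"y": 0,"z": 0,"ax": 0,"ay": 0,"az": 0,"hand": 10},
  ],
  grip_force=50,
)

```text
clock: 3.3
eef_pos: [626.2, 62.2, 51.2]
tcp_rot: [-3.141, 0.002, -2.946]
contact_force: [-2.3, 0.7, 6.7]
opening: 0.206
grasp_force: 50.6
```

```bash
python3 goal.py 639.0,-7.7,49,3.337
python3 - <<'E'
from h import *
im=imaging.grab_frame("side")[:,:,::-1]; cv2.imwrite("pics/s1.png",im); im=im[185:265,250:370]
cv2.imwrite("pics/s1c.png",cv2.resize(im,None,fx=6,fy=6,interpolation=2))
E
```

```text
clock 3.3 p [626.2  62.2  51.2] rpy [-3.1414e+00  2.0000e-03 -2.9455e+00] F [-2.3  0.7  6.7] op 17.58390359657305
639.0,-7.7,49,3.337 xyz [ 0.022 -1.421  0.044] a [-0.002  0.019  0.006]
```

View pics/s1c.png

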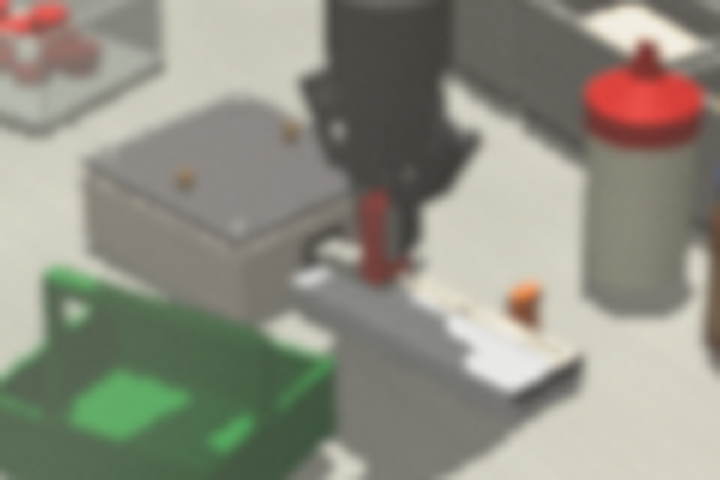

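The side crop shows the handle held at (315,224) in full-frame px, the tray clear and the tag at about (337,235). I'll draw to just short of level first.

>>> drive_tool(
  plan=[
    {"x": 0,"y": -0.1,"z": 0,"ax": 0,"ay": 0,"az": 0,"hand": 10},
    {"x": 0,"y": -0.3,"z": 0,"ax": 0,"ay": 0,"az": 0,"hand": 10},
    {"x": 0,"y": -0.5,"z": 0,"ax": 0,"ay": 0,"az": 0,"hand": 10},
    {"x": 0,"y": -0.7,"z": 0,"ax": 0,"ay": 0,"az": 0,"hand": 10},
    {"x": 0,"y": -0.9,"z": 0,"ax": 0,"ay": 0,"az": 0,"hand": 10},
    {"x": 0,"y": -1.1,"z": 0,"ax": 0,"ay": 0,"az": 0,"hand": 10},
    {"x": 0,"y": -1.25,"z": 0,"ax": 0,"ay": 0,"az": 0,"hand": 10},
    {"x": 0,"y": -1.3,"z": 0,"ax": 0,"ay": 0,"az": 0,"hand": 10},
  ],
)

```text
clock: 4.15
eef_pos: [639.0, -0.9, 51.2]
tcp_rot: [3.14, 0.002, -2.946]
contact_force: [-1.3, 10.1, 6.7]
opening: 0.203
grasp_force: 50.6
```

>>> drive_tool(
  plan=[
    {"x": 0,"y": 0,"z": 0,"ax": 0,"ay": 0,"az": 0,"hand": 10},
    {"x": 0,"y": 0,"z": 0,"ax": 0,"ay": 0,"az": 0,"hand": 10},
    {"x": 0,"y": 0,"z": 0,"ax": 0,"ay": 0,"az": 0,"hand": 10},
  ],
)

```text
clock: 4.45
eef_pos: [638.9, -0.5, 51.2]
tcp_rot: [3.141, 0.002, -2.946]
contact_force: [-1.2, 7.1, 6.3]
opening: 0.208
grasp_force: 50.6
```

```bash
python3 goal.py
python3 - <<'E'
from h import *
a=imaging.grab_frame("top")[:,:,::-1]; b=imaging.grab_frame("side")[:,:,::-1]; cv2.imwrite("pics/t2.png",a); cv2.imwrite("pics/s2.png",b)
p=monitor.sense()["eef_pos"]; h=np.array([626.2,62.2]); print("drawn",(p[:2]-h)@[.195,-.981],(p[:2]-h)@[.981,.195])
O=((25,110,90),(40,255,255))
print(blob(a,*O,(296,194,312,212)),blob(b,*O,(330,229,345,245)),blob(b,(8,100,25),(25,255,255),(318,212,336,245)))
C=np.zeros((480,800,3),np.uint8); C[:,:400]=cv2.resize(a[185:233,285:325],None,fx=10,fy=10,interpolation=2); C[:,400:]=cv2.resize(b[210:258,312:352],None,fx=10,fy=10,interpolation=2); cv2.imwrite("pics/c3.png",C)
# where tip of pointer/tag should be by model
q=[599.7,190.34,1.767]
for d in(66,70,72,74): print(d,"handle side",boxc("side",q,*HB(d)),"tip side",proj("side",w(q,[[-130-d,-34,28]])),"tip top",proj("top",w(q,[[-130-d,-34,28]])))
E
```

```text
clock 4.45 p [ 6.389e+02 -5.000e-01  5.120e+01] rpy [ 3.1406e+00  2.2000e-03 -2.9458e+00] F [-1.2  7.1  6.3] op 17.762168143242373
drawn 63.964417271607616 0.229006149157072
(array([nan, nan]), 0) (array([336.875, 235.   ]), 16) (array([325.18518519, 230.01851852]), 54)
66 handle side [327.06252412 230.51510501] tip side [[333.41668519 234.85701334]] tip top [[302.2501378  206.86478981]]
70 handle side [327.88761904 230.9301751 ] tip side [[334.23183744 235.26882163]] tip top [[303.42545466 206.66022128]]
72 handle side [328.30109295 231.13817469] tip side [[334.64029808 235.47517262]] tip top [[304.01309686 206.55793983]]
74 handle side [328.71516271 231.34647045] tip side [[335.0493501  235.68182237]] tip top [[304.60072824 206.45566027]]h.py:18: RuntimeWarning: invalid value encountered in scalar divide
  return np.array([(u*wt).sum()/wt.sum()+u0,(v*wt).sum()/wt.sum()+v0]),len(u)
```

View pics/c3.png

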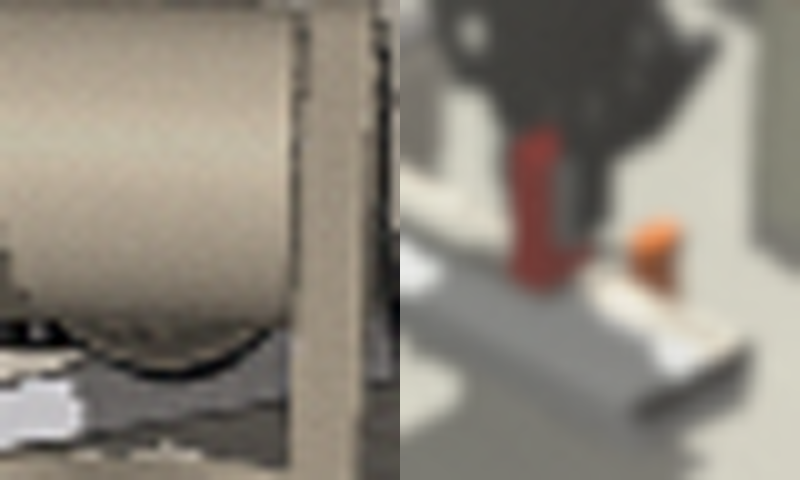

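The side crop shows the handle held and drawn, with the pointer at about (331,235), still short of the tag at (337,235). The top view is blocked by the arm. I'll check how much the tag distance depends on the model.

Run:
```python
from h import *
a=cv2.imread("pics/top0.png"); b=cv2.imread("pics/side0.png")
q0=[599.7,190.34,1.767]
for O in(((22,80,70),(42,255,255)),((25,110,90),(40,255,255)),((25,140,120),(40,255,255))):
  tt=blob(a,*O,(298,196,310,210)); ts=blob(b,*O,(330,229,345,245)); print(tt,ts)
  for Hh in((8,110,40),(8,150,120)):
    ht=blob(a,Hh,(25,255,255),(275,208,294,230))
    for zl in(0,12,20):
      q=q0
      f0=least_squares(lambda p:boxc("top",q,[-9-p[0],p[1]-15,32],[9-p[0],p[1]+15,88])-ht[0],[130,0],diff_step=1e-2)
      f=least_squares(lambda p:boxc("top",q,[-5-p[0],p[1]-10,zl],[5-p[0],p[1]+10,34])-tt[0],[200,-40],diff_step=1e-2)
      print(zl,"handle",f0.x.round(2),"tag",f.x.round(2),"d",(f.x-f0.x)[0].round(2))
  # side using same-y: intersect along x with y free
  f=least_squares(lambda p:boxc("side",q0,[-5-p[0],p[1]-10,0],[5-p[0],p[1]+10,34])-ts[0],[200,-40],diff_step=1e-2); print("side tag",f.x)
print("tip home",(proj("top",w(q0,[[-130,-34,28]]))-[212,190])*6)
u=a[196:212,278:312]; print("red-blue tag"); print((u[:14,20:34,2].astype(int)-u[:14,20:34,0]))
print("grey ptr"); print(u[6:20,0:12].mean(2).astype(int))
```

```text
(array([303.8 , 203.48]), 25) (array([336.92592593, 234.77777778]), 27)
0 handle [130.89   0.  ] tag [202.99 -45.86] d 72.1
12 handle [130.89   0.  ] tag [203.04 -45.04] d 72.15
20 handle [130.89   0.  ] tag [203.07 -44.48] d 72.18
0 handle [129.78   0.  ] tag [202.99 -45.86] d 73.21
12 handle [129.78   0.  ] tag [203.04 -45.04] d 73.26
20 handle [129.78   0.  ] tag [203.07 -44.48] d 73.29
side tag [192.51668486 -56.9922367 ]
(array([303.68421053, 203.10526316]), 19) (array([336.84615385, 234.76923077]), 13)
0 handle [130.89   0.  ] tag [202.82 -47.18] d 71.93
12 handle [130.89   0.  ] tag [202.87 -46.36] d 71.98
20 handle [130.89   0.  ] tag [202.9 -45.8] d 72.01
0 handle [129.78   0.  ] tag [202.82 -47.18] d 73.04
12 handle [129.78   0.  ] tag [202.87 -46.36] d 73.09
20 handle [129.78   0.  ] tag [202.9 -45.8] d 73.12
side tag [192.27205816 -56.8288553 ]
(array([303.84615385, 203.23076923]), 13) (array([337., 234.]), 7)
0 handle [130.89   0.  ] tag [203.28 -46.67] d 72.39
12 handle [130.89   0.  ] tag [203.33 -45.84] d 72.44
20 handle [130.89   0.  ] tag [203.37 -45.29] d 72.48
0 h
[... 893 characters left out ...]
8]
 [ 19  17  18  18  16  26  40  33  16  10  14  17  13  16]
 [ 19  19  20  18  18  13   7  12  10  11  18  16  14  17]
 [ 10  16  16  10  15  16  15  18  19  15  19  20  17  17]]
grey ptr
[[148 145 143 146 147 143 145 146 146 143 146 144]
 [146 146 143 146 143 145 144 142 146 143 144 144]
 [145 145 146 142 147 146 147 144 147 144 147 144]
 [144 145 145 143 143 144 144 147 141 142 144 138]
 [145 142 144 143 141 143 144 145 147 144 145 145]
 [147 147 143 146 146 147 146 146 147 144 149 144]
 [143 148 144 146 146 146 143 146 147 148 143 146]
 [148 143 146 145 146 144 145 149 147 144 145 143]
 [145 145 142 146 150  96 133 147 143 144 144 145]
 [149 146 148 143 130  59 125 150 117 119 161 176]]
```

Run:
```python
from h import *
a=cv2.imread("pics/top0.png").astype(int); q=[599.7,190.34,1.767]
def back(u,v,z):
    f=least_squares(lambda p:(proj("top",w(q,[[p[0],p[1],z]]))[0]-[u,v]),[-150,-40]); return f.x.round(2)
d=a[...,2]-a[...,0]
for v in range(200,208):
    k=np.clip(d[v,300:309]-17,0,None); u=(k*np.arange(300,309)).sum()/k.sum(); print("tag",v,round(u,2),back(u,v,34))
g=a.mean(2)
print(g[208:218,279:290].astype(int))
for v in(210,211,212,213):
    k=np.clip(140-g[v,281:286],0,None); u=(k*np.arange(281,286)).sum()/k.sum(); print("ptr",v,round(u,2),back(u,v,28))
s=cv2.cvtColor(cv2.imread("pics/top0.png"),cv2.COLOR_BGR2HSV)
for v in range(212,224):
    k=np.clip(d[v,276:296]-25,0,None)
    if k.sum()>100: u=(k*np.arange(276,296)).sum()/k.sum(); print("hdl",v,round(u,2),back(u,v,88))
```

```text
tag 200 303.92 [-205.51  -55.  ]
tag 201 303.29 [-202.86  -52.04]
tag 202 303.46 [-202.87  -48.61]
tag 203 303.65 [-202.89  -45.19]
tag 204 303.98 [-203.42  -41.67]
tag 205 304.2 [-203.57  -38.22]
tag 206 304.06 [-202.53  -34.99]
tag 207 304.0 [-201.77  -31.7 ]
[[148 144 146 146 146 143 146 147 148 143 146]
 [143 146 145 146 144 145 149 147 144 145 143]
 [145 142 146 150  96 133 147 143 144 144 145]
 [146 148 143 130  59 125 150 117 119 161 176]
 [143 148 107 162  87  66 152 185 189 189 156]
 [190 191 189 197 116  57 170 161 181 188 157]
 [188 188 137  95  79  85  87 174 154 174 187]
 [190 133 102  94  97  98  78  93 172 186 186]
 [189 124 100  97  99  97  91  38 119 183 193]
 [188 133 103  91 102  99  97  44  79 181 196]]
ptr 210 283.13 [-131.07  -34.64]
ptr 211 283.04 [-130.2   -31.36]
ptr 212 283.05 [-129.67  -28.03]
ptr 213 283.78 [-131.5   -24.28]
hdl 214 283.46 [-132.88  -13.16]
hdl 215 283.13 [-131.29  -10.12]
hdl 216 283.36 [-131.5    -6.78]
hdl 217 283.42 [-131.12   -3.53]
hdl 218 283.61 [-131.19   -0.21]
hdl 219 283.65 [-130.76    3.03]
hdl 220 284.07 [-131.58    6.48]
hdl 221 284.26 [-131.65    9.8 ]
hdl 222 284.26 [-131.08   13.  ]
hdl 223 285.02 [-132.97   16.64]
```

>>> drive_tool(
  plan=[
    {"x": 0,"y": -0.04,"z": 0,"ax": 0,"ay": 0,"az": 0,"hand": 10},
    {"x": 0,"y": -0.08,"z": 0,"ax": 0,"ay": 0,"az": 0,"hand": 10},
    {"x": 0,"y": -0.12,"z": 0,"ax": 0,"ay": 0,"az": 0,"hand": 10},
    {"x": 0,"y": -0.14,"z": 0,"ax": 0,"ay": 0,"az": 0,"hand": 10},
    {"x": 0,"y": -0.14,"z": 0,"ax": 0,"ay": 0,"az": 0,"hand": 10},
    {"x": 0,"y": -0.14,"z": 0,"ax": 0,"ay": 0,"az": 0,"hand": 10},
  ],
)

```text
clock: 5.15
eef_pos: [640.2, -7.2, 51.2]
tcp_rot: [3.14, 0.002, -2.946]
contact_force: [-0.6, 8.0, 7.4]
opening: 0.203
grasp_force: 50.6
```

```bash
cat > dr.py <<'E'
from h import *
b=imaging.grab_frame("side")[:,:,::-1]; cv2.imwrite("pics/s3.png",b)
p=monitor.sense()["eef_pos"]; h=np.array([626.2,62.2]); print(p,"drawn",(p[:2]-h)@[.195,-.981])
q=[599.7,190.34,1.767]
hb=lambda im,roi:blob(im,(8,100,25),(25,255,255),roi)
print(hb(b,(318,212,337,245)),hb(cv2.imread("pics/s2.png"),(318,212,336,245)))
g=b[225:245,318:345].astype(int); 
C=cv2.resize(b[215:250,312:352],None,fx=18,fy=16,interpolation=2); cv2.imwrite("pics/c4.png",C)
for d in(70,72,74): print(d,[proj("side",w(q,[[-130-d,y,z]]))[0].round(1) for y,z in((-20,28),(-34,28),(-34,34),(-54,34))])
E
python3 dr.py
```

```text
[640.23842388  -7.19944981  51.15431157] drawn 70.81835291926977
(array([326.5       , 231.22222222]), 54) (array([325.18518519, 230.01851852]), 54)
70 [array([331.6, 236.7]), array([334.2, 235.3]), array([334.3, 233.8]), array([338. , 231.8])]
72 [array([332. , 236.9]), array([334.6, 235.5]), array([334.7, 234. ]), array([338.5, 232. ])]
74 [array([332.4, 237.1]), array([335. , 235.7]), array([335.1, 234.2]), array([338.9, 232.2])]
```

View pics/c4.png

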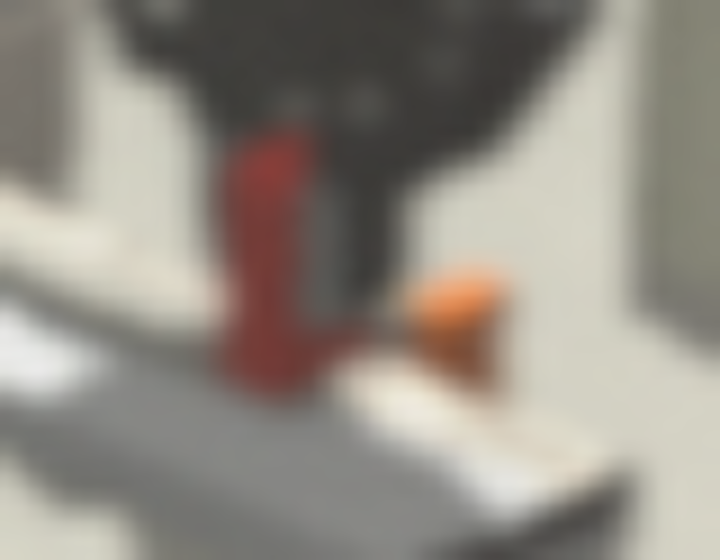

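The crop shows the pointer's line running straight into the middle of the tag. I'll add about 1 mm and hold.

>>> drive_tool(
  plan=[
    {"x": 0,"y": -0.02,"z": 0,"ax": 0,"ay": 0,"az": 0,"hand": 10},
    {"x": 0,"y": -0.02,"z": 0,"ax": 0,"ay": 0,"az": 0,"hand": 10},
    {"x": 0,"y": -0.02,"z": 0,"ax": 0,"ay": 0,"az": 0,"hand": 10},
    {"x": 0,"y": -0.02,"z": 0,"ax": 0,"ay": 0,"az": 0,"hand": 10},
    {"x": 0,"y": -0.02,"z": 0,"ax": 0,"ay": 0,"az": 0,"hand": 10},
    {"x": 0,"y": -0.02,"z": 0,"ax": 0,"ay": 0,"az": 0,"hand": 10},
    {"x": 0,"y": -0.02,"z": 0,"ax": 0,"ay": 0,"az": 0,"hand": 10},
    {"x": 0,"y": -0.02,"z": 0,"ax": 0,"ay": 0,"az": 0,"hand": 10},
  ],
)

```text
clock: 6.0
eef_pos: [640.4, -8.1, 51.2]
tcp_rot: [3.14, 0.002, -2.946]
contact_force: [-1.1, 8.4, 6.9]
opening: 0.204
grasp_force: 50.6
```

>>> drive_tool(
  plan=[
    {"x": 0,"y": 0,"z": 0,"ax": 0,"ay": 0,"az": 0,"hand": 10},
    {"x": 0,"y": 0,"z": 0,"ax": 0,"ay": 0,"az": 0,"hand": 10},
    {"x": 0,"y": 0,"z": 0,"ax": 0,"ay": 0,"az": 0,"hand": 10},
    {"x": 0,"y": 0,"z": 0,"ax": 0,"ay": 0,"az": 0,"hand": 10},
    {"x": 0,"y": 0,"z": 0,"ax": 0,"ay": 0,"az": 0,"hand": 10},
    {"x": 0,"y": 0,"z": 0,"ax": 0,"ay": 0,"az": 0,"hand": 10},
    {"x": 0,"y": 0,"z": 0,"ax": 0,"ay": 0,"az": 0,"hand": 10},
    {"x": 0,"y": 0,"z": 0,"ax": 0,"ay": 0,"az": 0,"hand": 10},
  ],
)

```text
clock: 6.8
eef_pos: [640.4, -8.1, 51.2]
tcp_rot: [3.14, 0.002, -2.946]
contact_force: [-1.7, 8.8, 7.0]
opening: 0.202
grasp_force: 50.6
```

>>> drive_tool(
  plan=[
    {"x": 0,"y": 0,"z": 0,"ax": 0,"ay": 0,"az": 0,"hand": 10},
    {"x": 0,"y": 0,"z": 0,"ax": 0,"ay": 0,"az": 0,"hand": 10},
    {"x": 0,"y": 0,"z": 0,"ax": 0,"ay": 0,"az": 0,"hand": 10},
    {"x": 0,"y": 0,"z": 0,"ax": 0,"ay": 0,"az": 0,"hand": 10},
    {"x": 0,"y": 0,"z": 0,"ax": 0,"ay": 0,"az": 0,"hand": 10},
  ],
)

```text
clock: 7.3
eef_pos: [640.4, -8.1, 51.2]
tcp_rot: [3.14, 0.002, -2.946]
contact_force: [-1.6, 8.6, 6.3]
opening: 0.204
grasp_force: 50.6
```

```bash
python3 goal.py 626.2,62.2,51.2,3.337
```

```text
clock 7.3 p [640.4  -8.1  51.2] rpy [ 3.1403e+00  2.2000e-03 -2.9457e+00] F [-1.6  8.6  6.3] op 17.447741423806626
626.2,62.2,51.2,3.337 xyz [5.000e-03 1.434e+00 1.000e-03] a [0.012 0.021 0.004]
```

>>> drive_tool(
  plan=[
    {"x": 0,"y": 0.1,"z": 0,"ax": 0,"ay": 0,"az": 0,"hand": 10},
    {"x": 0,"y": 0.25,"z": 0,"ax": 0,"ay": 0,"az": 0,"hand": 10},
    {"x": 0,"y": 0.4,"z": 0,"ax": 0,"ay": 0,"az": 0,"hand": 10},
    {"x": 0,"y": 0.55,"z": 0,"ax": 0,"ay": 0,"az": 0,"hand": 10},
    {"x": 0,"y": 0.7,"z": 0,"ax": 0,"ay": 0,"az": 0,"hand": 10},
    {"x": 0,"y": 0.85,"z": 0,"ax": 0,"ay": 0,"az": 0,"hand": 10},
    {"x": 0,"y": 1.0,"z": 0,"ax": 0,"ay": 0,"az": 0,"hand": 10},
    {"x": 0,"y": 1.1,"z": 0,"ax": 0,"ay": 0,"az": 0,"hand": 10},
  ],
)

```text
clock: 8.1
eef_pos: [629.6, 45.6, 51.2]
tcp_rot: [3.141, 0.002, -2.945]
contact_force: [-1.1, 2.9, 7.1]
opening: 0.206
grasp_force: 50.6
```

>>> drive_tool(
  plan=[
    {"x": 0,"y": 0.1,"z": 0,"ax": 0,"ay": 0,"az": 0,"hand": 10},
    {"x": 0,"y": 0.2,"z": 0,"ax": 0,"ay": 0,"az": 0,"hand": 10},
    {"x": 0,"y": 0.27,"z": 0,"ax": 0,"ay": 0,"az": 0,"hand": 10},
    {"x": 0,"y": 0.31,"z": 0,"ax": 0,"ay": 0,"az": 0,"hand": 10},
    {"x": 0,"y": 0.33,"z": 0,"ax": 0,"ay": 0,"az": 0,"hand": 10},
    {"x": 0,"y": 0.35,"z": 0,"ax": 0,"ay": 0,"az": 0,"hand": 10},
    {"x": 0,"y": 0.35,"z": 0,"ax": 0,"ay": 0,"az": 0,"hand": 10},
    {"x": 0,"y": 0.35,"z": 0,"ax": 0,"ay": 0,"az": 0,"hand": 10},
  ],
)

```text
clock: 8.9
eef_pos: [626.2, 62.2, 51.2]
tcp_rot: [3.141, 0.002, -2.946]
contact_force: [-1.4, 2.6, 7.0]
opening: 0.204
grasp_force: 50.7
```

```bash
python3 goal.py 626.2,62.2,51.2,3.337
```

```text
clock 8.9 p [626.2  62.2  51.2] rpy [ 3.1412e+00  1.9000e-03 -2.9456e+00] F [-1.4  2.6  7. ] op 17.447853202754924
626.2,62.2,51.2,3.337 xyz [-0.  0. -0.] a [0.004 0.018 0.005]
```

>>> drive_tool(
  plan=[
    {"x": 0,"y": 0.01,"z": 0,"ax": 0,"ay": 0,"az": 0,"hand": 10},
    {"x": 0,"y": 0.02,"z": 0,"ax": 0,"ay": 0,"az": 0,"hand": 10},
    {"x": 0,"y": 0.03,"z": 0,"ax": 0,"ay": 0,"az": 0,"hand": 10},
    {"x": 0,"y": 0.03,"z": 0,"ax": 0,"ay": 0,"az": 0,"hand": 10},
    {"x": 0,"y": 0.03,"z": 0,"ax": 0,"ay": 0,"az": 0,"hand": 10},
  ],
)

```text
clock: 9.4
eef_pos: [626.2, 62.3, 51.2]
tcp_rot: [-3.14, 0.002, -2.945]
contact_force: [-1.4, -4.6, 7.3]
opening: 0.209
grasp_force: 50.6
```

>>> drive_tool(
  plan=[
    {"x": 0,"y": 0,"z": 0,"ax": 0,"ay": 0,"az": 0,"hand": 30},
    {"x": 0,"y": 0,"z": 0,"ax": 0,"ay": 0,"az": 0,"hand": 44},
    {"x": 0,"y": 0,"z": 0,"ax": 0,"ay": 0,"az": 0,"hand": 44},
    {"x": 0,"y": 0,"z": 0,"ax": 0,"ay": 0,"az": 0,"hand": 44},
    {"x": 0,"y": 0,"z": -0.5,"ax": 0,"ay": 0,"az": 0,"hand": 44},
    {"x": 0,"y": 0,"z": -1.5,"ax": 0,"ay": 0,"az": 0,"hand": 44},
    {"x": 0,"y": 0,"z": -2.5,"ax": 0,"ay": 0,"az": 0,"hand": 44},
    {"x": 0,"y": 0,"z": -3.5,"ax": 0,"ay": 0,"az": 0,"hand": 44},
  ],
)

```text
clock: 10.2
eef_pos: [624.7, 63.2, 226.4]
tcp_rot: [3.141, -0.001, -2.946]
contact_force: [0.4, 0.0, 0.1]
opening: 0.515
grasp_force: 0.0
```

```bash
python3 goal.py 511.6,-404.3,226,1.947
python3 - <<'E'
from h import *
b=imaging.grab_frame("side")[:,:,::-1]; cv2.imwrite("pics/s4.png",b)
print(blob(b,(8,100,25),(25,255,255),(308,212,322,235)), "was 313.48 222.73 85")
cv2.imwrite("pics/c5.png",cv2.resize(b[275:345,330:420],None,fx=8,fy=8,interpolation=2))
E
```

```text
clock 10.2 p [624.7  63.2 226.4] rpy [ 3.1415e+00 -6.0000e-04 -2.9455e+00] F [0.4 0.  0.1] op 43.96937135379046
511.6,-404.3,226,1.947 xyz [ 4.04 -8.73  0.01] a [-3.000e-03 -6.000e-03  1.328e+01]
(array([313.47191011, 222.70786517]), 89) was 313.48 222.73 85
```

View pics/c5.png

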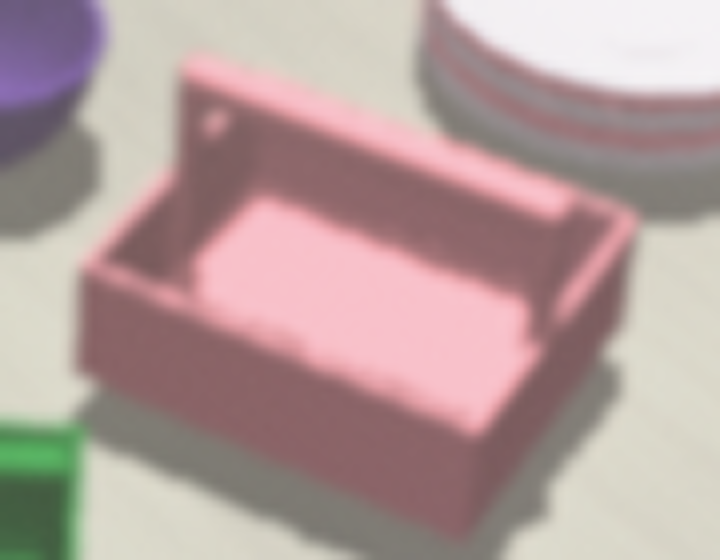

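The side crop shows the handle home with an unchanged centroid. The pan's bar runs from (354,283) to (401,301) and the surroundings are clear. I'll refit the pan with both views.

```bash
cat > panfit.py <<'E'
from h import *
cp=lambda x,y:[(x+.5)/5-.5+388,(y+.5)/5-.5+222]; cs=lambda x,y:[(x+.5)/8-.5+330,(y+.5)/8-.5+275]
ot=np.array([cp(*q) for q in[(45,128),(262,45),(337,232),(122,305),(97,206),(313,133)]])
os_=np.array([cs(*q) for q in[(630,216),(478,434),(83,266),(190,62),(568,208)]])
M=np.array([[65,75,64],[65,-75,64],[-65,-75,64],[-65,75,64],[0,72,112],[0,-72,112]],float)
f=least_squares(lambda p:np.r_[proj("top",w(p,M))-ot,proj("side",w(p,M[1:]))-os_].ravel(),[511,-404,.37],x_scale=[10,10,.1])
print(f.x,f.fun.reshape(-1,2).round(2).tolist())
E
python3 panfit.py
```

```text
[ 5.12737869e+02 -4.05758048e+02  3.89344158e-01] [[1.02, -1.13], [0.25, -0.91], [0.18, -1.21], [0.35, 0.74], [1.04, 1.04], [-0.03, -0.59], [0.8, 0.27], [-0.86, -0.17], [-1.2, -0.52], [-0.87, -0.63], [-0.52, -0.19]]
```

>>> drive_tool(
  plan=[
    {"x": 4.02,"y": -8.76,"z": 0,"ax": 0,"ay": 0,"az": 13.16,"hand": 44},
    {"x": 4.02,"y": -8.76,"z": 0,"ax": 0,"ay": 0,"az": 13.16,"hand": 44},
    {"x": 4.02,"y": -8.76,"z": 0,"ax": 0,"ay": 0,"az": 13.16,"hand": 44},
    {"x": 4.02,"y": -8.76,"z": 0,"ax": 0,"ay": 0,"az": 13.16,"hand": 44},
    {"x": 4.02,"y": -8.76,"z": 0,"ax": 0,"ay": 0,"az": 13.16,"hand": 44},
    {"x": 4.02,"y": -8.76,"z": 0,"ax": 0,"ay": 0,"az": 13.16,"hand": 44},
    {"x": 4.02,"y": -8.76,"z": 0,"ax": 0,"ay": 0,"az": 13.16,"hand": 44},
    {"x": 4.02,"y": -8.76,"z": 0,"ax": 0,"ay": 0,"az": 13.16,"hand": 44},
  ],
)

```text
clock: 11.05
eef_pos: [531.6, -327.8, 224.6]
tcp_rot: [3.141, 0.0, 2.131]
contact_force: [1.0, -0.0, 0.8]
opening: 0.513
grasp_force: 0.0
```

```bash
python3 goal.py 512.7,-405.8,226,1.96
```

```text
clock 11.05 p [ 531.6 -327.8  224.6] rpy [3.1414 0.     2.1314] F [ 1.  -0.   0.8] op 43.786255989273215
512.7,-405.8,226,1.96 xyz [-1.121 -1.149 -0.029] a [ 0.002 -0.     1.637]
```

>>> drive_tool(
  plan=[
    {"x": -1.12,"y": -1.15,"z": 0,"ax": 0,"ay": 0,"az": 1.64,"hand": 44},
    {"x": -1.12,"y": -1.15,"z": 0,"ax": 0,"ay": 0,"az": 1.64,"hand": 44},
    {"x": -1.12,"y": -1.15,"z": 0,"ax": 0,"ay": 0,"az": 1.64,"hand": 44},
    {"x": -1.12,"y": -1.15,"z": 0,"ax": 0,"ay": 0,"az": 1.64,"hand": 44},
    {"x": -1.12,"y": -1.15,"z": 0,"ax": 0,"ay": 0,"az": 1.64,"hand": 44},
    {"x": -1.12,"y": -1.15,"z": 0,"ax": 0,"ay": 0,"az": 1.64,"hand": 44},
  ],
)

```text
clock: 11.65
eef_pos: [514.3, -402.8, 224.8]
tcp_rot: [3.142, -0.0, 1.968]
contact_force: [0.2, -0.1, -0.8]
opening: 0.52
grasp_force: 0.0
```

```bash
python3 goal.py 512.7,-405.8,86,1.96
```

```text
clock 11.65 p [ 514.3 -402.8  224.8] rpy [ 3.1415e+00 -3.0000e-04  1.9675e+00] F [ 0.2 -0.1 -0.8] op 44.41121567322928
512.7,-405.8,86,1.96 xyz [-0.044 -0.054  2.776] a [ 0.001 -0.003  0.072]
```

>>> drive_tool(
  plan=[
    {"x": -0.04,"y": -0.05,"z": 0.6,"ax": 0,"ay": 0,"az": 0.07,"hand": 44},
    {"x": -0.04,"y": -0.05,"z": 1.2,"ax": 0,"ay": 0,"az": 0.07,"hand": 44},
    {"x": -0.04,"y": -0.05,"z": 1.8,"ax": 0,"ay": 0,"az": 0.07,"hand": 44},
    {"x": -0.04,"y": -0.05,"z": 2.3,"ax": 0,"ay": 0,"az": 0.07,"hand": 44},
    {"x": -0.04,"y": -0.05,"z": 2.6,"ax": 0,"ay": 0,"az": 0.07,"hand": 44},
    {"x": -0.04,"y": -0.05,"z": 2.75,"ax": 0,"ay": 0,"az": 0.07,"hand": 44},
    {"x": -0.04,"y": -0.05,"z": 2.77,"ax": 0,"ay": 0,"az": 0.07,"hand": 44},
    {"x": -0.04,"y": -0.05,"z": 2.77,"ax": 0,"ay": 0,"az": 0.07,"hand": 44},
  ],
)

```text
clock: 12.45
eef_pos: [513.0, -407.1, 87.2]
tcp_rot: [3.141, 0.001, 1.959]
contact_force: [-0.0, 1.0, 1.0]
opening: 0.513
grasp_force: 0.0
```

>>> drive_tool(
  plan=[
    {"x": 0,"y": 0,"z": 0,"ax": 0,"ay": 0,"az": 0,"hand": 24},
    {"x": 0,"y": 0,"z": 0,"ax": 0,"ay": 0,"az": 0,"hand": 18},
    {"x": 0,"y": 0,"z": 0,"ax": 0,"ay": 0,"az": 0,"hand": 8},
    {"x": 0,"y": 0,"z": 0,"ax": 0,"ay": 0,"az": 0,"hand": 5},
    {"x": 0,"y": 0,"z": 0,"ax": 0,"ay": 0,"az": 0,"hand": 5},
    {"x": 0,"y": 0,"z": 0,"ax": 0,"ay": 0,"az": 0,"hand": 5},
    {"x": 0,"y": 0,"z": 0,"ax": 0,"ay": 0,"az": 0,"hand": 5},
  ],
  grip_force=60,
)

```text
clock: 13.15
eef_pos: [513.1, -407.3, 87.3]
tcp_rot: [3.141, 0.002, 1.958]
contact_force: [1.0, 0.9, 6.7]
opening: 0.153
grasp_force: 60.5
```

```bash
python3 goal.py
```

```text
clock 13.15 p [ 513.1 -407.3   87.3] rpy [3.1405e+00 1.5000e-03 1.9584e+00] F [1.  0.9 6.7] op 13.090940988465006
```

>>> drive_tool(
  plan=[
    {"x": 0,"y": 0,"z": -0.2,"ax": 0,"ay": 0,"az": 0,"hand": 5},
    {"x": 0,"y": 0,"z": -0.6,"ax": 0,"ay": 0,"az": 0,"hand": 5},
    {"x": 0,"y": 0,"z": -1.2,"ax": 0,"ay": 0,"az": 0,"hand": 5},
    {"x": 0,"y": 0,"z": -1.9,"ax": 0,"ay": 0,"az": 0,"hand": 5},
    {"x": 0,"y": 0,"z": -2.6,"ax": 0,"ay": 0,"az": 0,"hand": 5},
    {"x": 0,"y": 0,"z": -3.3,"ax": 0,"ay": 0,"az": 0,"hand": 5},
    {"x": 0,"y": 0,"z": -3.9,"ax": 0,"ay": 0,"az": 0,"hand": 5},
    {"x": 0,"y": 0,"z": -4,"ax": 0,"ay": 0,"az": 0,"hand": 5},
  ],
)

```text
clock: 13.95
eef_pos: [513.2, -407.8, 290.2]
tcp_rot: [3.139, 0.005, 1.958]
contact_force: [-0.4, -0.4, -4.9]
opening: 0.151
grasp_force: 59.0
```

```bash
python3 goal.py 601.2,190.6,287,3.338
```

```text
clock 13.95 p [ 513.2 -407.8  290.2] rpy [3.1393 0.0046 1.9583] F [-0.4 -0.4 -4.9] op 12.882337999884713
601.2,190.6,287,3.338 xyz [10.415  6.152  0.031] a [-1.2000e-02  5.2000e-02 -1.3175e+01]
```

>>> drive_tool(
  plan=[
    {"x": 0.4,"y": 0.24,"z": 0,"ax": 0,"ay": 0,"az": -0.5,"hand": 5},
    {"x": 1.0,"y": 0.6,"z": 0,"ax": 0,"ay": 0,"az": -1.3,"hand": 5},
    {"x": 1.7,"y": 1.0,"z": 0,"ax": 0,"ay": 0,"az": -2.2,"hand": 5},
    {"x": 2.4,"y": 1.4,"z": 0,"ax": 0,"ay": 0,"az": -3.1,"hand": 5},
    {"x": 3.1,"y": 1.8,"z": 0,"ax": 0,"ay": 0,"az": -4.0,"hand": 5},
    {"x": 3.8,"y": 2.2,"z": 0,"ax": 0,"ay": 0,"az": -4.9,"hand": 5},
    {"x": 4.5,"y": 2.6,"z": 0,"ax": 0,"ay": 0,"az": -5.8,"hand": 5},
    {"x": 5.2,"y": 3.0,"z": 0,"ax": 0,"ay": 0,"az": -6.7,"hand": 5},
  ],
)

```text
clock: 14.75
eef_pos: [551.6, -107.7, 284.3]
tcp_rot: [-3.141, -0.003, 2.664]
contact_force: [1.2, 0.6, -4.6]
opening: 0.149
grasp_force: 59.0
```

```bash
python3 goal.py 601.2,190.6,287,3.338
```

```text
clock 14.75 p [ 551.6 -107.7  284.3] rpy [-3.1406e+00 -3.0000e-03  2.6638e+00] F [ 1.2  0.6 -4.6] op 12.742902176137072
601.2,190.6,287,3.338 xyz [ 1.863  5.754 -0.054] a [ 0.    -0.031 -6.438]
```

>>> drive_tool(
  plan=[
    {"x": 0.25,"y": 0.8,"z": 0,"ax": 0,"ay": 0,"az": -0.9,"hand": 5},
    {"x": 0.5,"y": 1.6,"z": 0,"ax": 0,"ay": 0,"az": -1.8,"hand": 5},
    {"x": 0.75,"y": 2.4,"z": 0,"ax": 0,"ay": 0,"az": -2.7,"hand": 5},
    {"x": 1.0,"y": 3.2,"z": 0,"ax": 0,"ay": 0,"az": -3.6,"hand": 5},
    {"x": 1.3,"y": 4.0,"z": 0,"ax": 0,"ay": 0,"az": -4.5,"hand": 5},
    {"x": 1.55,"y": 4.8,"z": 0,"ax": 0,"ay": 0,"az": -5.4,"hand": 5},
    {"x": 1.75,"y": 5.4,"z": 0,"ax": 0,"ay": 0,"az": -6.1,"hand": 5},
    {"x": 1.83,"y": 5.65,"z": 0,"ax": 0,"ay": 0,"az": -6.38,"hand": 5},
  ],
)

```text
clock: 15.55
eef_pos: [601.7, 185.9, 284.0]
tcp_rot: [3.141, -0.003, -2.95]
contact_force: [-0.0, 1.3, -5.8]
opening: 0.15
grasp_force: 59.1
```

>>> drive_tool(
  plan=[
    {"x": 0,"y": 0,"z": 0.5,"ax": 0,"ay": 0,"az": 0,"hand": 5},
    {"x": 0,"y": 0,"z": 1,"ax": 0,"ay": 0,"az": 0,"hand": 5},
    {"x": 0,"y": 0,"z": 1.4,"ax": 0,"ay": 0,"az": 0,"hand": 5},
    {"x": 0,"y": 0,"z": 1.6,"ax": 0,"ay": 0,"az": 0,"hand": 5},
    {"x": 0,"y": 0,"z": 1.6,"ax": 0,"ay": 0,"az": 0,"hand": 5},
    {"x": 0,"y": 0,"z": 1.6,"ax": 0,"ay": 0,"az": 0,"hand": 5},
  ],
)

```text
clock: 16.15
eef_pos: [602.8, 183.0, 206.6]
tcp_rot: [-3.141, -0.0, -2.955]
contact_force: [0.4, -0.1, -5.0]
opening: 0.154
grasp_force: 58.9
```

```bash
python3 goal.py 601.2,190.6,187,3.338 601.2,190.6,147.3,3.338
python3 - <<'E'
from h import *
q=[599.7,190.34,1.767]
a=imaging.grab_frame("top")[:,:,::-1]; b=imaging.grab_frame("side")[:,:,::-1]; cv2.imwrite("pics/t6.png",a); cv2.imwrite("pics/s6.png",b)
C=np.zeros((560,800,3),np.uint8); C[:,:400]=cv2.resize(a[190:260,218:268],None,fx=8,fy=8,interpolation=2); C[:,400:]=cv2.resize(b[170:240,258:308],None,fx=8,fy=8,interpolation=2); cv2.imwrite("pics/c6.png",C)
E
```

```text
clock 16.15 p [602.8 183.  206.6] rpy [-3.1415 -0.     -2.9554] F [ 0.4 -0.1 -5. ] op 13.169577457583063
601.2,190.6,187,3.338 xyz [0.004 0.155 0.391] a [-0.001 -0.    -0.097]
601.2,190.6,147.3,3.338 xyz [0.004 0.155 1.185] a [-0.001 -0.    -0.097]
```

View pics/c6.png

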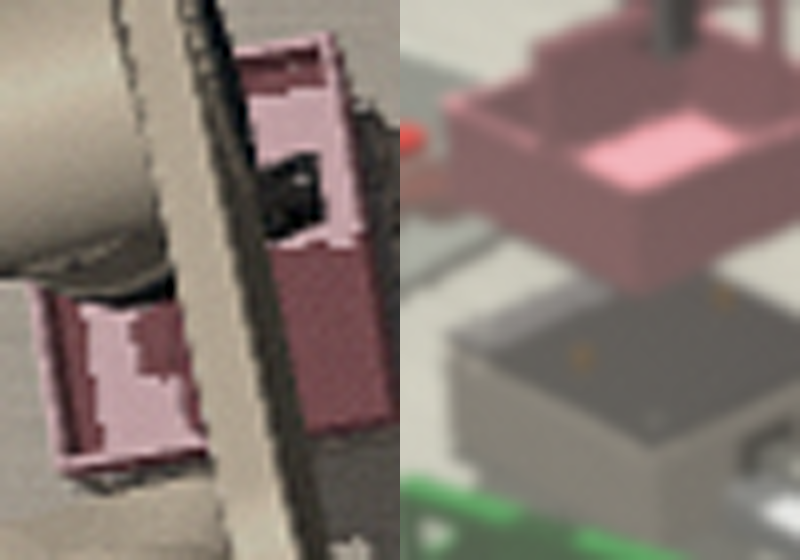

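The crop shows the pan hanging level above the platform with the pegs visible. Rim corners in full-frame px are top (259,194) and (225.5,248), and side (287,193) and (264,183). I'll refit the held pan from these.

Run:
```python
from h import *
ct=lambda x,y:[(x+.5)/8-.5+218,(y+.5)/8-.5+190]; cs=lambda x,y:[(x-400+.5)/8-.5+258,(y+.5)/8-.5+170]
yaw=2*np.pi-2.9554-np.pi/2; z=64+119.3
T=np.array([[-65,-75,z],[65,75,z]],float); S=np.array([[-65,75,z],[65,75,z],[-65,75,z-50]],float)
ot=np.array([ct(333,34),ct(62,470)]); os_=np.array([cs(635,187),cs(446,103),cs(635,296)])
def show(tag,use):
    f=least_squares(lambda p:np.r_[(proj("top",w([*p,yaw],T))-ot)*(use!=2),(proj("side",w([*p,yaw],S))-os_)*(use!=1)].ravel(),[600,184],x_scale=10)
    d=f.x-np.array([602.8,183.0]); c,s=np.cos(yaw),np.sin(yaw); print(tag,f.x,"pan-tcp in pan frame",d@[c,s],d@[-s,c],f.fun.reshape(-1,2).round(2).tolist())
show("both",0);show("top",1);show("side",2)
```

```text
both [603.20220456 182.33121457] pan-tcp in pan frame -0.7316818408122719 -0.27144822655572476 [[-0.11, -0.35], [-0.69, -0.03], [0.05, 1.3], [-0.31, 0.25], [0.42, 0.62]]
top [602.65440609 181.08085026] pan-tcp in pan frame -1.8590273159246211 0.49834800566158166 [[0.29, -0.16], [-0.29, 0.16], [0.0, 0.0], [-0.0, 0.0], [0.0, 0.0]]
side [606.00126314 187.57392142] pan-tcp in pan frame 3.9022528403323444 -3.9926514498159573 [[-0.0, -0.0], [-0.0, -0.0], [-0.04, 0.54], [-0.31, -0.44], [0.34, -0.17]]
```

```bash
python3 goal.py 600.5,189.7,165,3.338
```

```text
clock 16.25 p [603.4 183.3 207.5] rpy [ 3.1415e+00  1.9000e-03 -2.9553e+00] F [-0.4 -0.2 -4.5] op 12.918545972183365
600.5,189.7,165,3.338 xyz [0.034 0.136 0.85 ] a [ 0.001  0.018 -0.096]
```

>>> drive_tool(
  plan=[
    {"x": 0.02,"y": 0.07,"z": 0.3,"ax": 0,"ay": 0.02,"az": -0.1,"hand": 5},
    {"x": 0.03,"y": 0.14,"z": 0.6,"ax": 0,"ay": 0.02,"az": -0.1,"hand": 5},
    {"x": 0.03,"y": 0.14,"z": 0.8,"ax": 0,"ay": 0.02,"az": -0.1,"hand": 5},
    {"x": 0.03,"y": 0.14,"z": 0.85,"ax": 0,"ay": 0.02,"az": -0.1,"hand": 5},
    {"x": 0.03,"y": 0.14,"z": 0.85,"ax": 0,"ay": 0.02,"az": -0.1,"hand": 5},
    {"x": 0.03,"y": 0.14,"z": 0.85,"ax": 0,"ay": 0.02,"az": -0.1,"hand": 5},
    {"x": 0.03,"y": 0.14,"z": 0.85,"ax": 0,"ay": 0.02,"az": -0.1,"hand": 5},
    {"x": 0.03,"y": 0.14,"z": 0.85,"ax": 0,"ay": 0.02,"az": -0.1,"hand": 5},
  ],
)

```text
clock: 17.05
eef_pos: [600.2, 189.9, 164.3]
tcp_rot: [3.142, -0.001, -2.945]
contact_force: [0.3, -0.5, -5.4]
opening: 0.149
grasp_force: 59.0
```

```bash
python3 goal.py 600.5,189.7,156,3.338
```

```text
clock 17.05 p [600.2 189.9 164.3] rpy [ 3.1415e+00 -1.2000e-03 -2.9446e+00] F [ 0.3 -0.5 -5.4] op 12.731790561509627
600.5,189.7,156,3.338 xyz [-0.005 -0.005  0.166] a [ 0.001 -0.011  0.006]
```

Good position; descend slowly and watch the force.

>>> drive_tool(
  plan=[
    {"x": 0,"y": 0,"z": 0.04,"ax": 0,"ay": 0,"az": 0,"hand": 5},
    {"x": 0,"y": 0,"z": 0.08,"ax": 0,"ay": 0,"az": 0,"hand": 5},
    {"x": 0,"y": 0,"z": 0.12,"ax": 0,"ay": 0,"az": 0,"hand": 5},
    {"x": 0,"y": 0,"z": 0.16,"ax": 0,"ay": 0,"az": 0,"hand": 5},
    {"x": 0,"y": 0,"z": 0.16,"ax": 0,"ay": 0,"az": 0,"hand": 5},
  ],
)

```text
clock: 17.55
eef_pos: [599.6, 189.8, 155.3]
tcp_rot: [-3.142, -0.003, -2.945]
contact_force: [0.4, 1.1, -5.0]
opening: 0.15
grasp_force: 59.0
```

```bash
python3 goal.py 600.5,189.7,147.5,3.338
```

```text
clock 17.55 p [599.6 189.8 155.3] rpy [-3.1415e+00 -2.9000e-03 -2.9445e+00] F [ 0.4  1.1 -5. ] op 12.839060483289844
600.5,189.7,147.5,3.338 xyz [-0.018 -0.006  0.156] a [-0.001 -0.027  0.006]
```

>>> drive_tool(
  plan=[
    {"x": -0.01,"y": 0,"z": 0.04,"ax": 0,"ay": 0,"az": 0,"hand": 5},
    {"x": -0.01,"y": 0,"z": 0.08,"ax": 0,"ay": 0,"az": 0,"hand": 5},
    {"x": -0.01,"y": 0,"z": 0.12,"ax": 0,"ay": 0,"az": 0,"hand": 5},
    {"x": -0.01,"y": 0,"z": 0.15,"ax": 0,"ay": 0,"az": 0,"hand": 5},
    {"x": -0.01,"y": 0,"z": 0.17,"ax": 0,"ay": 0,"az": 0,"hand": 5},
    {"x": -0.01,"y": 0,"z": 0.17,"ax": 0,"ay": 0,"az": 0,"hand": 5},
  ],
)

```text
clock: 18.15
eef_pos: [600.4, 190.0, 147.5]
tcp_rot: [3.142, -0.002, -2.944]
contact_force: [-0.2, -0.6, -2.8]
opening: 0.149
grasp_force: 59.3
```

>>> drive_tool(
  plan=[
    {"x": 0,"y": 0,"z": 0.01,"ax": 0,"ay": 0,"az": 0,"hand": 5},
    {"x": 0,"y": 0,"z": 0.01,"ax": 0,"ay": 0,"az": 0,"hand": 5},
    {"x": 0,"y": 0,"z": 0.01,"ax": 0,"ay": 0,"az": 0,"hand": 18},
    {"x": 0,"y": 0,"z": 0.01,"ax": 0,"ay": 0,"az": 0,"hand": 30},
    {"x": 0,"y": 0,"z": 0.01,"ax": 0,"ay": 0,"az": 0,"hand": 40},
    {"x": 0,"y": 0,"z": 0.01,"ax": 0,"ay": 0,"az": 0,"hand": 44},
    {"x": 0,"y": 0,"z": 0.01,"ax": 0,"ay": 0,"az": 0,"hand": 44},
    {"x": 0,"y": 0,"z": 0.01,"ax": 0,"ay": 0,"az": 0,"hand": 44},
  ],
)

```text
clock: 18.95
eef_pos: [600.4, 190.0, 146.8]
tcp_rot: [3.142, -0.002, -2.945]
contact_force: [-0.1, 0.0, 0.7]
opening: 0.514
grasp_force: 0.0
```

>>> drive_tool(
  plan=[
    {"x": 0,"y": 0,"z": -0.2,"ax": 0,"ay": 0,"az": 0,"hand": 44},
    {"x": 0,"y": 0,"z": -0.6,"ax": 0,"ay": 0,"az": 0,"hand": 44},
    {"x": 0,"y": 0,"z": -1.2,"ax": 0,"ay": 0,"az": 0,"hand": 44},
    {"x": 0,"y": 0,"z": -2,"ax": 0,"ay": 0,"az": 0,"hand": 44},
    {"x": 0,"y": 0,"z": -2.8,"ax": 0,"ay": 0,"az": 0,"hand": 44},
    {"x": 0,"y": 0,"z": -3.5,"ax": 0,"ay": 0,"az": 0,"hand": 44},
    {"x": 0,"y": 0,"z": -4,"ax": 0,"ay": 0,"az": 0,"hand": 44},
    {"x": 0,"y": 0,"z": -4,"ax": 0,"ay": 0,"az": 0,"hand": 44},
  ],
)

```text
clock: 19.75
eef_pos: [602.3, 190.5, 352.2]
tcp_rot: [3.141, 0.005, -2.945]
contact_force: [0.3, 0.5, -0.5]
opening: 0.52
grasp_force: 0.0
```

```bash
python3 goal.py
python3 - <<'E'
from h import *
b=imaging.grab_frame("side")[:,:,::-1]; cv2.imwrite("pics/s7.png",b)
print(blob(b,(8,100,25),(25,255,255),(308,217,322,235)),blob(cv2.imread("pics/side0.png"),(8,100,25),(25,255,255),(308,217,322,235)),blob(b,(25,110,90),(40,255,255),(330,229,345,245)))
cv2.imwrite("pics/c7.png",cv2.resize(b[150:250,245:355],None,fx=6,fy=6,interpolation=2))
E
```

```text
clock 19.75 p [602.3 190.5 352.2] rpy [ 3.1408  0.0055 -2.9445] F [ 0.3  0.5 -0.5] op 44.37101917742433
(array([313.40229885, 223.20689655]), 87) (array([313.43209877, 223.0617284 ]), 81) (array([336.92857143, 234.85714286]), 14)
```

View pics/c7.png

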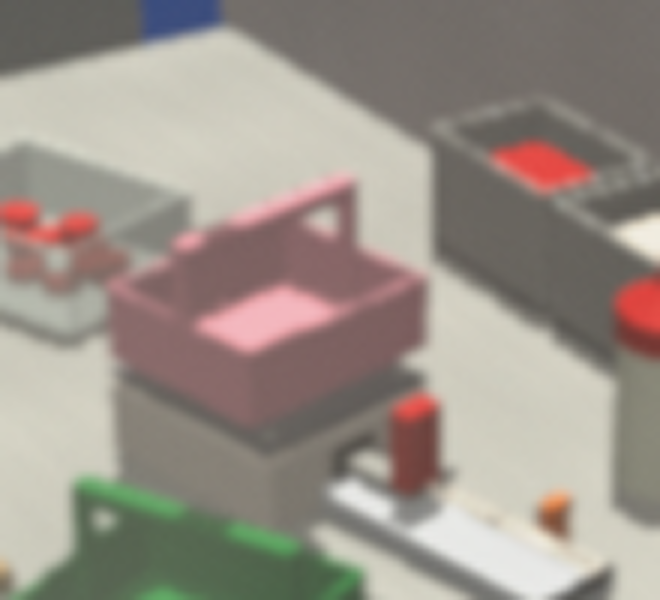

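The crop shows the pan sitting flat on the platform at about (288,200). The handle is home at (313,223), the tag is unmoved at (337,235), and the robot is clear.

```bash
python3 -c "
from rig import r
print(r.sign_off())"
```

```text
the job is handed in; nothing more can be done
None
```

I drew the handle out about 71.8 mm against a measured tag distance of about 72 mm, held it about 2 s and eased it home, then set the pink pan flat on both pegs and released it; the orange tag did not move, and I handed the job in at about 20 s.

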